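Return the brass orifice plugs to their stripped regulators

TASK

The brass orifice plugs of the three stripped regulators have got mixed up with other parts on the bench. Stand each one upright, thread down, in the middle of the bright round boss of its own open case, the largest plug in the largest case, the middle one in the middle-sized and the smallest in the smallest, setting them down gently without dropping any. Leave the steel plug, the brass union nut and the blue valve seat where they are.

Things in the scene. Friction and masses are not known exactly. Their poses are not given: they have to be found in the camera images.
- plug_large_mid (a point): largest of three brass orifice plugs, loose, about 360 g, standing on its thread: round shank 32 mm across and 28 mm high at the foot, above it a hexagon 40 mm across flats, 20 mm high (x axis square to one pair of flats), then a 6 mm nozzle with a dark bore; 54 mm tall. Point on its axis half-way up, 27 mm above the foot; z up
- plug_medium_mid (a point): middle-sized of three brass orifice plugs, loose, about 200 g, standing on its thread: round shank 25 mm across and 26 mm high at the foot, above it a hexagon 32 mm across flats, 18 mm high (x axis square to one pair of flats), then a 6 mm nozzle with a dark bore; 50 mm tall. Point on its axis half-way up, 25 mm above the foot; z up
- plug_small_mid (a point): smallest of three brass orifice plugs, loose, about 100 g, standing on its thread: round shank 18 mm across and 24 mm high at the foot, above it a hexagon 24 mm across flats, 16 mm high (x axis square to one pair of flats), then a 6 mm nozzle with a dark bore; 46 mm tall. Point on its axis half-way up, 23 mm above the foot; z up
- case_large_boss (a point): largest of three stripped regulators, fixed, green: pipe body 190 mm long below, open round case above, flange 170 mm across; in the middle of its 138 mm bowl a bright round steel boss 58 mm across, flat top 86 mm above the bench and 3 mm above the flange, 18 mm above the bowl's floor (dark throat hole: look only). Point at the centre of the boss's top; x along the pipe, z up
- case_medium_boss (a point): middle-sized of three stripped regulators, fixed, green: pipe body 164 mm long below, open round case above, flange 140 mm across; in the middle of its 110 mm bowl a bright round steel boss 50 mm across, flat top 76 mm above the bench and 3 mm above the flange, 18 mm above the bowl's floor (dark throat hole: look only). Point at the centre of the boss's top; x along the pipe, z up
- case_small_boss (a point): smallest of three stripped regulators, fixed, green: pipe body 136 mm long below, open round case above, flange 110 mm across; in the middle of its 82 mm bowl a bright round steel boss 42 mm across, flat top 66 mm above the bench and 3 mm above the flange, 18 mm above the bowl's floor (dark throat hole: look only). Point at the centre of the boss's top; x along the pipe, z up
- steel_plug_mid (a point): grey steel blanking plug, loose, not an orifice plug: same thread and hexagon as the middle brass plug (32 mm across the flats, 44 mm tall) but without nozzle or bore; this point is half-way up, 22 mm above its foot; leave it
- union_nut_mid (a point): brass union nut, loose, not an orifice plug: flat hexagonal ring 46 mm across the flats, 18 mm high, with a 32 mm hole; this point is at its centre, 9 mm up; leave it
- valve_seat_mid (a point): blue nylon valve seat, loose: stepped disc 38 mm across and 18 mm high; this point is at its centre, 9 mm up; leave it
There are look-alikes about, which are no part of the job. Leave any purple look-alike of the part that bears plug_large_mid alone.

How it is judged (in metres and radians):
At the end, for the whole second after the job is handed in: Each brass plug stands upright (within 0.1 rad), thread down, on the boss of the case of its own size, its axis within 12 mm of the boss's centre and its foot on the boss's top (within 4 mm), released and at rest (horizontal distance between plug_small_mid and case_small_boss below 0.012 m and z of plug_small_mid in the frame of case_small_boss between 0.019 and 0.027 m and angle between each of plug_small_mid, plug_medium_mid, plug_large_mid's own z axis and vertical below 0.1 rad and linear speed of each of plug_small, plug_medium, plug_large below 0.02 m/s and angular speed of each of plug_small, plug_medium, plug_large below 0.3 rad/s and horizontal distance between plug_medium_mid and case_medium_boss below 0.012 m and z of plug_medium_mid in the frame of case_medium_boss between 0.021 and 0.029 m and horizontal distance between plug_large_mid and case_large_boss below 0.012 m and z of plug_large_mid in the frame of case_large_boss between 0.023 and 0.031 m); the robot touches nothing.
It fails at once if a brass plug is dropped or thrown: it moves faster than 0.5 m/s with no finger on it (a fall of about 13 mm) ((linear speed of plug_small above 0.5 m/s and contact force between plug_small and the fingers below 0.01 N) or (linear speed of plug_medium above 0.5 m/s and contact force between plug_medium and the fingers below 0.01 N) or (linear speed of plug_large above 0.5 m/s and contact force between plug_large and the fingers below 0.01 N)).
It fails at once if the steel plug is moved more than 20 mm (distance of steel_plug_mid from where it was at the start of the episode above 0.02 m).
It fails at once if the union nut is moved more than 20 mm (distance of union_nut_mid from where it was at the start of the episode above 0.02 m).
It fails at once if the blue valve seat is moved more than 20 mm (distance of valve_seat_mid from where it was at the start of the episode above 0.02 m).
It also fails if it takes over 90 s, if anything falls off the work surface, if the arm or the gripper's body presses on something with over 40 N, if the wrist force passes 120 N, or if a joint passes its speed limit or range.

ROBOT

A 7-joint arm with a two-finger parallel gripper is mounted at the origin on the work surface. World frame = base frame: x ahead of the robot, y to its left, z up, the work surface at z = 0. Lengths are in m, angles in degrees, forces in N, time in s.
With the tool pointing down it reaches from about 0.4 to 0.85 m from the base axis. Payload 10.4 kg.
Tool frame: the origin (TCP) lies on the centre line of the jaws, within the pads' length; the fingertips stand 17 mm ahead of it and the grasp point (between the pads) lies 2 mm behind it; z points along the fingers, y is the direction in which the jaws open and shut (so a half turn about z gives the same grasp; the last joint's range is limited). The gripper opens to 85 mm and grips with 20 to 120 N. Pads are 22 mm wide; open, the fingers measure 114 mm over their backs; the gripper's body (76 mm by 85 mm) begins 54 mm behind the grasp point. The pads swing forward as they close: fully open they stand 13 mm farther back than shut.
Start: joints at [-65.409, 19.034, -3.707, 83.658, 1.238, 77.344, -5.071], TCP at [0.273, 0.562, 0.248] pointing down, gripper open.
Joint ranges: [-148.97, 148.97], [-28.65, 121.19], [-84.17, 76.75], [9.2, 138.47], [-72.65, 252.65], [3.7, 117.97], [-149.18, 149.18]. Speed limits (degrees/s): [127.2, 127.2, 159.86, 159.86, 180, 180, 180].

INTERFACE

Orientations are given as a 3x3 rotation matrix whose columns are the frame's x, y, z axes.
In Python, from rig import ctrl, imaging gives the robot as it stands. The module is installed in compiled form; this text tells all that it offers.
- The arm moves only by the tool play_rows, never from a script. Its argument "plan" is one flat list of numbers, 7 for each row, row after row: the shift along the world's x, y, z in mm, then the turn, a rotation vector about the world's x, y, z in degrees, then the opening, from 0 (shut) to 1 (fully open). In form: [x, y, z, rx, ry, rz, fingers, x, y, z, rx, ry, rz, fingers, ...]. A call has 1 to 8 rows; each row shifts and turns the commanded pose from where the row before left it; what a row does not reach is not made up. A row lasts 1/12 s, in which the tool goes at most 41.7 mm and 7.16 degrees, less where a joint would pass 70% of its speed; a pose out of reach is approached as far as the arm can. A call with a gripper value outside its range is refused whole. The fingers move at their own pace and stop on an object; "grip_force" is the grip in N (left out, the last holds). Time passes only in rows, so rows that do not move let the fingers close. It gives the time, the measured TCP pose, the force and the opening at its end, in the units of the state.
- ctrl.state(): the state, without advancing time (a new reading comes with each control period).
- imaging.get_image(name): name is "scene" or "side" or "wrist"; returns (picture, depth): 400x640x3 uint8, red, green, blue; 400x640 float32, m along the optical axis (not along the pixel's ray), 0 where there is no reading.
- imaging.camera_info(name): a dict with "mtx" (3x3 intrinsics, pixels), "origin" and "attitude" of the camera in the world; the wrist camera has in their place "T_tool_cam" (4x4, takes a point from camera to tool coordinates, whose origin is the TCP and whose axes are the flange's). Camera axes: x right, y down, z forward; pixel columns grow to the right and rows downward; lengths in m; the calibration is good to about 2 mm. A picture is of the moment at which its call begins: read the wrist's pose just before it. camera_info takes no time and is no camera call.
- ctrl.close_job(): hands the job in, once; it reports no verdict.
The state is a dict: "time": time; "qpos": joint angles; "dq": joint speeds; "effort": joint torques, N m; "tcp_pos": TCP position; "eef_rot": TCP orientation; "ft_force": force on the tool from outside, world axes, zero at the start; "wrist_torque": the same for the moment, N m; "grip_width": finger opening in m.
Only numpy, scipy, OpenCV 4.12 (cv2) and the standard library are available. Lean on these libraries where they do the work, as an engineer would, in place of code of your own. Each camera call takes 0.05 s, during which the arm holds its last target. There are 200 camera calls.

## Working session

There is one attempt and no reset: what is moved stays moved. The work goes in short steps, Python scripts to look and compute and a tool call to move; the robot and the scene stay as the last step left them, time stands still between calls to the robot, and variables do not carry over. Pictures are saved under pics/ and viewed, about 12 in all and at most 16, crops included, and the job is handed in when it is done.

Besides the shell and the picture viewer there is one more tool, called after "Emit:" by a JSON object that holds its "api" and its "payload", one argument or row to a line. play_rows: Moves the arm, as the interface text tells. Its arguments: {"type":"object","properties":{"plan":{"type":"array","items":{"type":"number"}},"grip_force":{"type":"number"}},"required":["plan"]}

```bash
mkdir -p pics
python3 - <<'E'
from rig import ctrl, imaging
import cv2, numpy as np
s=ctrl.state(); print({k:np.round(v,3).tolist() for k,v in s.items()})
for n in ["scene","side","wrist"]:
    p,d=imaging.get_image(n); i=imaging.camera_info(n)
    np.savez(f"{n}0.npz",p=p,d=d)
    cv2.imwrite(f"pics/{n}0.png",cv2.cvtColor(p,cv2.COLOR_RGB2BGR))
    print(n,{k:np.round(v,4).tolist() for k,v in i.items()})
E
```

```text
{'time': 0.0, 'qpos': [-65.409, 19.072, -3.707, 83.706, 1.237, 77.343, -5.069], 'dq': [0.013, 0.033, -0.012, -0.065, 0.024, 0.025, -0.068], 'effort': [-0.001, -62.544, 0.049, -39.162, 0.016, 0.01, -0.0], 'tcp_pos': [0.273, 0.562, 0.248], 'eef_rot': [[-0.9, 0.437, -0.001], [0.437, 0.9, -0.001], [-0.0, -0.001, -1.0]], 'ft_force': [0.328, 0.419, 0.131], 'wrist_torque': [0.048, 0.023, 0.047], 'grip_width': 0.086}
scene {'mtx': [[424.4241, 0.0, 314.956], [0.0, 424.4241, 196.6376], [0.0, 0.0, 1.0]], 'origin': [1.2786, -0.1093, 0.9213], 'attitude': [[0.1741, 0.7242, -0.6673], [0.9847, -0.1352, 0.1102], [-0.0104, -0.6763, -0.7366]]}
side {'mtx': [[471.1776, 0.0, 316.6825], [0.0, 471.1776, 195.0087], [0.0, 0.0, 1.0]], 'origin': [0.0623, -0.7202, 0.6387], 'attitude': [[0.8462, -0.2745, 0.4568], [-0.5326, -0.4667, 0.7061], [0.0193, -0.8407, -0.5411]]}
wrist {'mtx': [[351.2674, 0.0, 314.922], [0.0, 351.2674, 202.9161], [0.0, 0.0, 1.0]], 'T_tool_cam': [[-0.0012, -0.9651, -0.2619, 0.0668], [1.0, -0.0014, 0.0004, -0.0011], [-0.0007, -0.2619, 0.9651, -0.1255], [0.0, 0.0, 0.0, 1.0]]}
```

View pics/scene0.png

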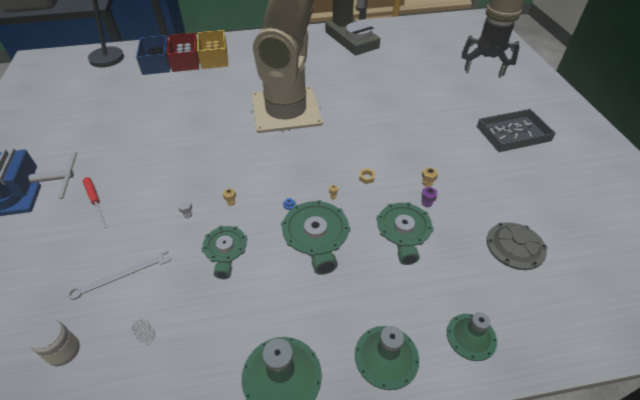

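View pics/side0.png

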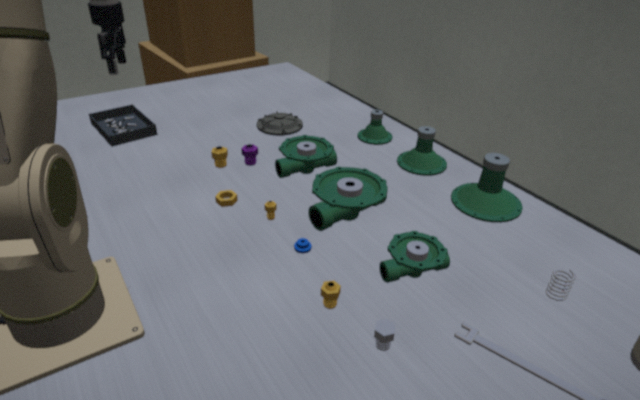

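The scene view shows brass plugs at about (430,177), (230,197) and (334,191). The purple look-alike is at (429,197), the nut at (367,175), the steel plug at (185,210) and the blue seat at (290,204). The boss centres are at about (316,226), (405,223) and (224,243). The side view shows the same parts. I'll enlarge both.

Run:
```python
import cv2, numpy as np
def crop(n,boxes,f,out,cols):
    p=np.load(f"{n}0.npz")["p"]; t=[]
    for (x,y) in boxes:
        c=p[y-20:y+20,x-25:x+25]
        t.append(cv2.resize(c,None,fx=f,fy=f,interpolation=cv2.INTER_CUBIC))
    rows=[np.hstack(t[i:i+cols]) for i in range(0,len(t),cols)]
    im=np.vstack(rows)
    for k in range(0,im.shape[1],50): im[::,k][::10]=255   # 10px grid
    for k in range(0,im.shape[0],50): im[k,::10]=255
    cv2.imwrite(out,cv2.cvtColor(im,cv2.COLOR_RGB2BGR))
crop("scene",[(430,183),(230,197),(334,191),(316,226),(405,223),(224,243)],5,"pics/c_scene.png",3)
crop("side",[(220,156),(331,293),(271,209),(350,186),(307,148),(418,248)],5,"pics/c_side.png",3)
```

```text
(no output)
```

View pics/c_scene.png

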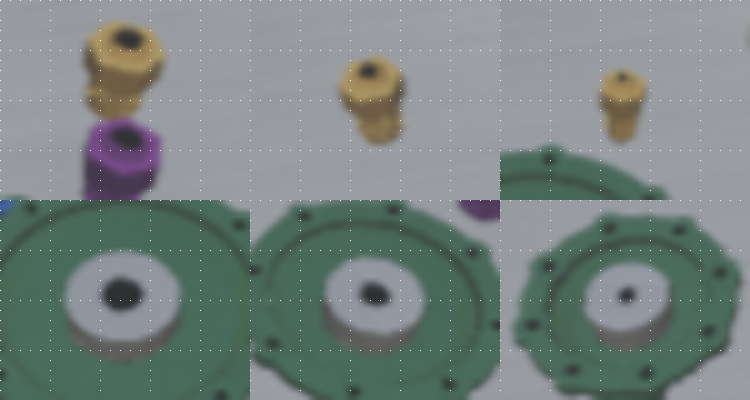

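View pics/c_side.png

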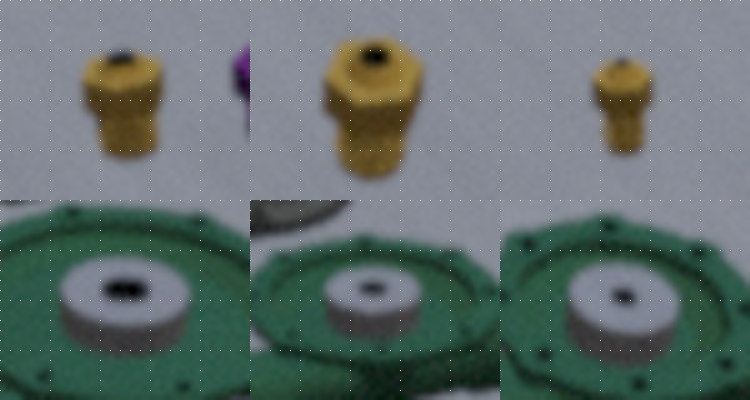

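The crops resolve the bores and boss tops to about half a pixel. I'll triangulate them.

```bash
cat > h.py <<'E'
import numpy as np, cv2
from rig import ctrl, imaging
def cam(n,s=None):
    i=imaging.camera_info(n)
    if n=="wrist":
        T=np.eye(4);T[:3,:3]=s["eef_rot"];T[:3,3]=s["tcp_pos"];T=T@np.array(i["T_tool_cam"])
        return np.array(i["mtx"]),T[:3,3],T[:3,:3]
    return np.array(i["mtx"]),np.array(i["origin"]),np.array(i["attitude"])
def ray(c,uv):
    K,o,R=c; v=R@np.linalg.inv(K)@np.array([*uv,1.]); return o,v/np.linalg.norm(v)
def tri(rays):
    A=0;b=0
    for o,v in rays:
        P=np.eye(3)-np.outer(v,v);A=A+P;b=b+P@o
    x=np.linalg.solve(A,b); return x,max(np.linalg.norm((np.eye(3)-np.outer(v,v))@(x-o)) for o,v in rays)
def onz(c,uv,z):
    o,v=ray(c,uv); return o+v*(z-o[2])/v[2]
E
python3 - <<'E'
from h import *
a,b=cam("scene"),cam("side")
P={"L":((430.4,170.8),(219.2,147.4)),"M":((228.8,191.2),(331,284.2)),"S":((333.4,186.2),(270.4,201.4)),
"CL":((315.6,225.2),(350,184)),"CM":((405,221.6),(306.6,145.6)),"CS":((224.6,242),(417.8,247.4)),
"purple":((429.3,191),(250,147)),"nut":((367,175),(227,197)),"blue":((290,203),(303,244)),"steel":((185,206),(385,325))}
for k,(u,v) in P.items():
    u=np.array(u)-.4;v=np.array(v)-.4
    x,e=tri([ray(a,u),ray(b,v)]); print(k,np.round(x*1000,1),"err",round(e*1000,1))
E
```

```text
L [453.1 369.8  57.4] err 1.9
M [ 423.5 -215.2   51.9] err 0.7
S [455.6  79.9  49.3] err 1.0
CL [6.169e+02 3.000e-01 8.740e+01] err 1.1
CM [640.  227.8  78.5] err 0.9
CS [ 613.2 -230.3   67.6] err 0.5
purple [528.  338.9  54.1] err 0.8
nut [396.9 196.6  15.6] err 0.4
blue [464.3 -48.7  12.3] err 0.3
steel [ 450.8 -336.1   45.6] err 2.1
```

Triangulated heights come out at 57, 52 and 49 mm against the stated 54, 50 and 46, so the plug sizes are identified in that order. Next I'll go above the large plug, keeping the tool orientation as it is.

Emit:
{"api": "play_rows", "payload": {
  "plan": [22,-24,-8,0,0,0,1,22,-24,-8,0,0,0,1,22,-24,-8,0,0,0,1,22,-24,-8,0,0,0,1,22,-24,-8,0,0,0,1,22,-24,-8,0,0,0,1,23,-24,0,0,0,0,1,23,-24,0,0,0,0,1]
}}

```text
time: 0.82
tcp_pos: [0.4514, 0.3687, 0.1996]
eef_rot: [[-0.9, 0.436, -0.001], [0.436, 0.9, -0.001], [0.001, -0.001, -1.0]]
ft_force: [1.0, 0.5, -0.0]
grip_width: 0.0855
```

```bash
cat > look.py <<'E'
import sys
from h import *
import json
n=sys.argv[1]
s=ctrl.state(); p,d=imaging.get_image("wrist")
np.savez(n+".npz",p=p,d=d,pos=s["tcp_pos"],rot=s["eef_rot"])
cv2.imwrite(f"pics/{n}.png",cv2.cvtColor(p,cv2.COLOR_RGB2BGR)); print(s["time"],np.round(s["tcp_pos"],4),np.round(s["eef_rot"],3).tolist(),np.round(s["ft_force"],2))
E
python3 look.py wL1
```

```text
0.8167 [0.4514 0.3687 0.1996] [[-0.9, 0.436, -0.001], [0.436, 0.9, -0.001], [0.001, -0.001, -1.0]] [ 1.    0.5  -0.02]
```

View pics/wL1.png

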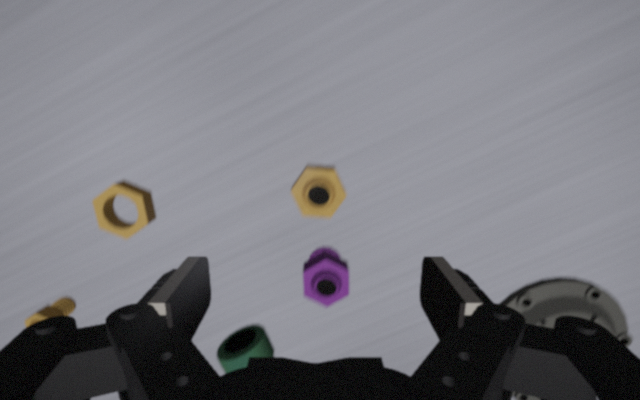

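The wrist view shows the large plug at (319,193), with the purple look-alike below it at (326,283) and the nut at (124,210). I'll enlarge it for the hexagon's orientation.

```bash
cat > hexfit.py <<'E'
import sys
from h import *
n,u,v,z,ph=sys.argv[1],*map(float,sys.argv[2:6])  # image, approx centre, z of nozzle top, z of hex top
D=np.load(n+".npz"); p=D["p"]; c=cam("wrist",{"tcp_pos":D["pos"],"eef_rot":D["rot"]})
hsv=cv2.cvtColor(p,cv2.COLOR_RGB2HSV)
r=40;u0,v0=int(u)-r,int(v)-r
m=cv2.inRange(hsv,(8,70,110),(35,255,255))[v0:v0+2*r,u0:u0+2*r]
m=cv2.morphologyEx(m,cv2.MORPH_CLOSE,np.ones((15,15)))
ct=max(cv2.findContours(m,0,1)[0],key=cv2.contourArea)[:,0]+[u0,v0]
W=np.array([onz(c,q,ph) for q in ct])[:,:2]*1000
Wh=cv2.convexHull(W.astype(np.float32))[:,0]
print("hull",np.round(Wh.mean(0),1))
t=np.arange(0,180,2); w=[np.ptp(Wh@[np.cos(np.radians(a)),np.sin(np.radians(a))]) for a in t]
f=[w[i]+w[(i+30)%90]+w[(i+60)%90] for i in range(30)]
i=int(np.argmin(f)); print("flat normal (mod60)",t[i],"widths",[round(float(w[(i+k)%90]),1) for k in (0,30,60)])
k=cv2.inRange(hsv,(0,0,0),(180,255,60))[v0+15:v0+65,u0+15:u0+65]
M=cv2.moments(k,True)
if M["m00"]: 
    b=(M["m10"]/M["m00"]+u0+15,M["m01"]/M["m00"]+v0+15); print("bore px",np.round(b,1),M["m00"],"world",np.round(onz(c,b,z)*1000,1))
big=cv2.resize(p[v0:v0+2*r,u0:u0+2*r],None,fx=6,fy=6,interpolation=cv2.INTER_CUBIC)
cv2.imwrite(f"pics/{n}_c.png",cv2.cvtColor(big,cv2.COLOR_RGB2BGR))
E
python3 hexfit.py wL1 319 193 .054 .048
```

```text
hull [449.4 373.3]
flat normal (mod60) 30 widths [39.9, 38.7, 40.5]
bore px [318.3 195. ] 246.0 world [452.2 370.1  54. ]
```

View pics/wL1_c.png

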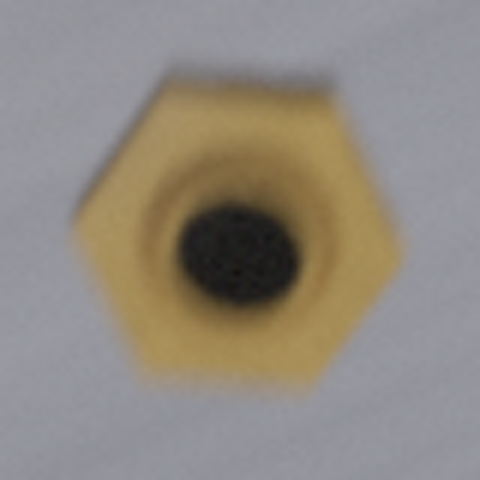

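The flats lie at 30°, 90° and 150° in the world, and the jaw is at 64°, so I'll turn +26° to 90°. That also keeps the fingers clear of the purple part. Then I'll descend.

Emit:
{"api": "play_rows", "payload": {
  "plan": [0.5,1.5,-20,0,0,6.5,1,0,0,-20,0,0,6.5,1,0,0,-20,0,0,6.5,1,0,0,-20,0,0,6.5,1,0,0,-20,0,0,0,1,0,0,-20,0,0,0,1,0,0,-15,0,0,0,1,0,0,0,0,0,0,1]
}}

```text
time: 1.53
tcp_pos: [0.4496, 0.3705, 0.0619]
eef_rot: [[-1.0, -0.002, -0.004], [-0.002, 1.0, -0.004], [0.004, -0.004, -1.0]]
ft_force: [-0.3, 0.3, -0.7]
grip_width: 0.0851
```

Emit:
{"api": "play_rows", "payload": {
  "plan": [1,0,-10,0,0,0,1,1,0,-10,0,0,0,1,0,0,-6,0,0,0,1,0,0,0,0,0,0,0.9,0,0,0,0,0,0,0.8,0,0,0,0,0,0,0.7,0,0,0,0,0,0,0.65,0,0,0,0,0,0,0.6],
  "grip_force": 40
}}

```text
time: 2.2
tcp_pos: [0.4536, 0.3721, 0.0399]
eef_rot: [[-1.0, -0.002, 0.001], [-0.002, 1.0, 0.001], [-0.001, 0.001, -1.0]]
ft_force: [0.3, -0.5, -0.1]
grip_width: 0.0508
```

Emit:
{"api": "play_rows", "payload": {
  "plan": [0,0,0,0,0,0,0.55,0,0,0,0,0,0,0.5,0,0,0,0,0,0,0.45,0,0,0,0,0,0,0.4,0,0,0,0,0,0,0.3,0,0,0,0,0,0,0.3,0,0,0,0,0,0,0.3,0,0,0,0,0,0,0.3]
}}

```text
time: 2.87
tcp_pos: [0.4535, 0.372, 0.0397]
eef_rot: [[-1.0, -0.002, 0.0], [-0.002, 1.0, 0.0], [-0.0, 0.0, -1.0]]
ft_force: [-1.3, -0.6, 5.3]
grip_width: 0.0393
```

Grip width is 39.3 mm, so the jaws are on the flats (40). With TCP z = 39.7 the foot is at 0. I'll lift.

Emit:
{"api": "play_rows", "payload": {
  "plan": [0,0,3,0,0,0,0.2,0,0,6,0,0,0,0.2,0,0,12,0,0,0,0.2,0,0,20,0,0,0,0.2,0,0,25,0,0,0,0.2,0,0,25,0,0,0,0.2,0,0,25,0,0,0,0.2,0,0,20,0,0,0,0.2],
  "grip_force": 60
}}

```text
time: 3.53
tcp_pos: [0.4535, 0.3719, 0.1782]
eef_rot: [[-1.0, -0.002, 0.001], [-0.002, 1.0, 0.001], [-0.001, 0.001, -1.0]]
ft_force: [1.1, 0.3, -4.4]
grip_width: 0.0389
```

Emit:
{"api": "play_rows", "payload": {
  "plan": [10,-25,0,0,0,0,0.2,22,-40,0,0,0,0,0.2,15,-33,0,0,0,0,0.2,15,-33,0,0,0,0,0.2,15,-33,0,0,0,0,0.2,15,-33,0,0,0,0,0.2,15,-33,0,0,0,0,0.2,15,-33,0,0,0,0,0.2]
}}

```text
time: 4.2
tcp_pos: [0.5737, 0.1105, 0.1762]
eef_rot: [[-1.0, -0.002, 0.0], [-0.002, 1.0, 0.0], [-0.0, 0.0, -1.0]]
ft_force: [1.2, -0.1, -5.1]
grip_width: 0.0387
```

```bash
python3 look.py wC1
```

```text
4.2 [0.5737 0.1105 0.1762] [[-1.0, -0.002, 0.0], [-0.002, 1.0, 0.0], [-0.0, 0.0, -1.0]] [ 1.18 -0.12 -5.1 ]
```

View pics/wC1.png

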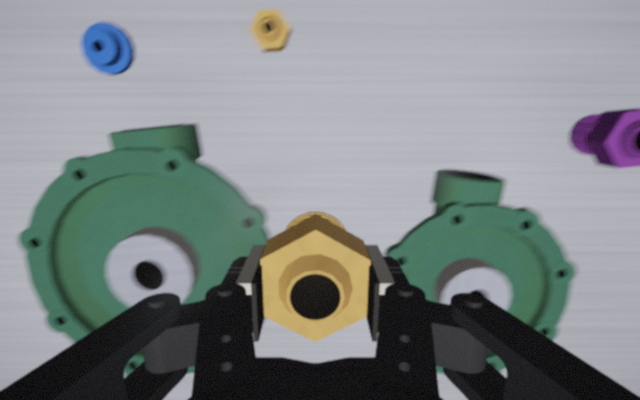

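The plug is held square, bore at (316,297). The large boss top is at about (149,272), the medium boss at about (476,301), and the small plug's bore at (268,27). I'll use this as a second view.

Run:
```python
from h import *
D=np.load("wC1.npz"); c=cam("wrist",{"tcp_pos":D["pos"],"eef_rot":D["rot"]})
a,b=cam("scene"),cam("side")
P={"CL":((315.6,225.2),(350,184),(149,272),.086),"CM":((405,221.6),(306.6,145.6),(476,301),.076),"S":((333.4,186.2),(270.4,201.4),(268,27),.046)}
for k,(u,v,w,z) in P.items():
    u=np.array(u)-.4;v=np.array(v)-.4
    print(k,np.round(onz(c,w,z)*1000,1),*[np.round(q*1000,1) for q in tri([ray(a,u),ray(b,v),ray(c,w)])], np.round(tri([ray(a,u),ray(c,w)])[0]*1000,1))
print("held bore",np.round(onz(c,(316,297),.1762-.0397+.054)*1000,1))
```

```text
CL [613.3  -1.5  86. ] [ 6.151e+02 -5.000e-01  8.690e+01] 2.3 [614.6  -1.3  84.2]
CM [641.1 226.2  76. ] [639.9 226.7  78.5] 1.6 [640.4 226.4  77.4]
S [455.   78.7  46. ] [455.7  79.6  49.5] 1.1 [455.5  79.2  48.2]
held bore [571.2 110.2 190.5]
```

Two views agree that the large boss is at about (615.5, −0.5, 86). The plug's axis sits about 2 mm to −x of the TCP, so the TCP target is (617.5, 0), and contact should come at z ≈ 126.

Emit:
{"api": "play_rows", "payload": {
  "plan": [9,-22,0,0,0,0,0.2,9,-22,0,0,0,0,0.2,9,-22,0,0,0,0,0.2,9,-22,0,0,0,0,0.2,7,-19,0,0,0,0,0.2,0,0,-10,0,0,0,0.2,0,0,-15,0,0,0,0.2,0,0,0,0,0,0,0.2]
}}

```text
time: 4.92
tcp_pos: [0.6148, 0.0053, 0.148]
eef_rot: [[-1.0, -0.002, -0.004], [-0.002, 1.0, -0.0], [0.004, -0.0, -1.0]]
ft_force: [-1.5, 0.3, -4.9]
grip_width: 0.0388
```

Emit:
{"api": "play_rows", "payload": {
  "plan": [2,-3,0,0,0,0,0.2,0,-2,-6,0,0,0,0.2,0,0,-6,0,0,0,0.2,0,0,-4,0,0,0,0.2,0,0,-2,0,0,0,0.2,0,0,0,0,0,0,0.2,0,0,0,0,0,0,0.2]
}}

```text
time: 5.5
tcp_pos: [0.6184, 0.0005, 0.1323]
eef_rot: [[-1.0, -0.002, -0.0], [-0.002, 1.0, 0.0], [0.0, 0.0, -1.0]]
ft_force: [0.4, 0.9, -3.7]
grip_width: 0.0387
```

Emit:
{"api": "play_rows", "payload": {
  "plan": [0,0,-2,0,0,0,0.2,0,0,-2,0,0,0,0.2,0,0,-1,0,0,0,0.2,0,0,-0.5,0,0,0,0.2,0,0,0,0,0,0,0.2,0,0,0,0,0,0,0.2]
}}

```text
time: 6.0
tcp_pos: [0.6184, 0.0003, 0.1269]
eef_rot: [[-1.0, -0.002, -0.0], [-0.002, 1.0, 0.0], [0.0, 0.0, -1.0]]
ft_force: [-0.8, 1.1, -5.0]
grip_width: 0.039
```

Emit:
{"api": "play_rows", "payload": {
  "plan": [0,0,-0.5,0,0,0,0.2,0,0,-0.5,0,0,0,0.2,0,0,-0.5,0,0,0,0.2,0,0,0,0,0,0,0.2,0,0,0,0,0,0,0.2]
}}

```text
time: 6.42
tcp_pos: [0.6186, 0.0003, 0.1258]
eef_rot: [[-1.0, -0.002, 0.0], [-0.002, 1.0, 0.0], [-0.0, 0.0, -1.0]]
ft_force: [-3.1, -0.5, 3.3]
grip_width: 0.0391
```

The vertical force went from −5 to +3.3 N at z = 125.8, so the foot is on the boss. I'll release gradually and raise the tool.

Emit:
{"api": "play_rows", "payload": {
  "plan": [0,0,0,0,0,0,0.48,0,0,0,0,0,0,0.52,0,0,0,0,0,0,0.58,0,0,0,0,0,0,0.65,0,0,0,0,0,0,0.75,0,0,0,0,0,0,0.8,0,0,0,0,0,0,0.8,0,0,5,0,0,0,0.8]
}}

```text
time: 7.08
tcp_pos: [0.6179, 0.0003, 0.1296]
eef_rot: [[-1.0, -0.002, -0.002], [-0.002, 1.0, -0.0], [0.002, -0.0, -1.0]]
ft_force: [0.3, -1.2, -0.3]
grip_width: 0.0682
```

Emit:
{"api": "play_rows", "payload": {
  "plan": [0,0,10,0,0,0,0.8,0,0,15,0,0,0,0.8,0,0,20,0,0,0,0.9,0,0,20,0,0,0,1,-20,12,20,0,0,0,1,-35,18,0,0,0,0,1,-35,17,0,0,0,0,1,-35,17,0,0,0,0,1]
}}

```text
time: 7.75
tcp_pos: [0.4923, 0.0648, 0.2165]
eef_rot: [[-1.0, -0.002, 0.002], [-0.002, 1.0, 0.0], [-0.002, 0.0, -1.0]]
ft_force: [-0.8, 0.8, 0.8]
grip_width: 0.0855
```

```bash
python3 look.py wS1
```

```text
7.75 [0.4923 0.0648 0.2165] [[-1.0, -0.002, 0.002], [-0.002, 1.0, 0.0], [-0.002, 0.0, -1.0]] [-0.75  0.82  0.82]
```

View pics/wS1.png

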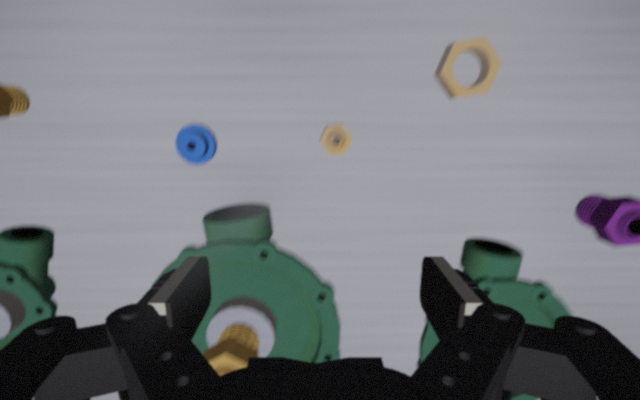

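The small plug is at (336,139) and the large plug stands on its boss at about (233,345). I'll fit the small hexagon.

```bash
python3 hexfit.py wS1 336 139 .046 .040
```

```text
hull [451.7  82.3]
flat normal (mod60) 4 widths [20.8, 22.6, 20.6]
```

View pics/wS1_c.png

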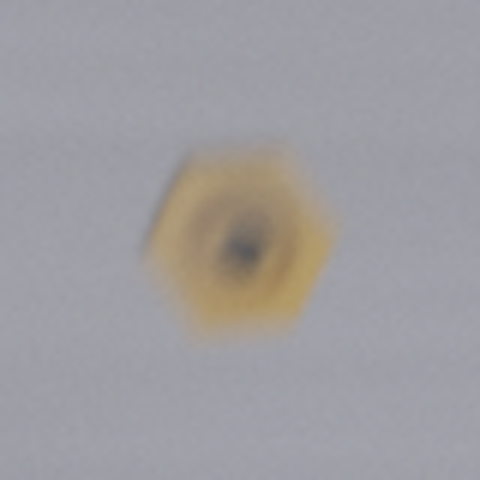

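The flats are at about 3°, 63° and 123°, so I'll turn −27° and move over the small plug. The arm hadn't settled for this picture, so I'll measure again from there.

Emit:
{"api": "play_rows", "payload": {
  "plan": [-10,4,-15,0,0,-6.75,1,-10,4,-15,0,0,-6.75,1,-10,4,-15,0,0,-6.75,1,-7,3,-15,0,0,-6.75,1,0,0,-10,0,0,0,1,0,0,0,0,0,0,1,0,0,0,0,0,0,1]
}}

```text
time: 8.38
tcp_pos: [0.457, 0.0791, 0.1459]
eef_rot: [[-0.894, 0.449, 0.0], [0.449, 0.894, 0.0], [-0.0, 0.0, -1.0]]
ft_force: [0.2, -0.5, -0.4]
grip_width: 0.0857
```

```bash
python3 look.py wS2
python3 - <<'E'
from h import *
D=np.load("wS2.npz"); c=cam("wrist",{"tcp_pos":D["pos"],"eef_rot":D["rot"]})
K,o,R=c; q=K@(R.T@(np.array([.455,.0795,.046])-o)); print(q[:2]/q[2]); u,v=q[:2]/q[2]
import os; os.system(f"python3 hexfit.py wS2 {u} {v} .046 .040")
E
```

```text
8.3833 [0.457  0.0791 0.1459] [[-0.894, 0.449, 0.0], [0.449, 0.894, 0.0], [-0.0, 0.0, -1.0]] [ 0.21 -0.53 -0.37]
hull [452.4  81.8]
flat normal (mod60) 6 widths [26.5, 23.2, 26.9]
bore px [316.4 205.8] 49.0 world [453.9  80.7  46. ]
[315.59955909 208.04951407]
```

View pics/wS2_c.png

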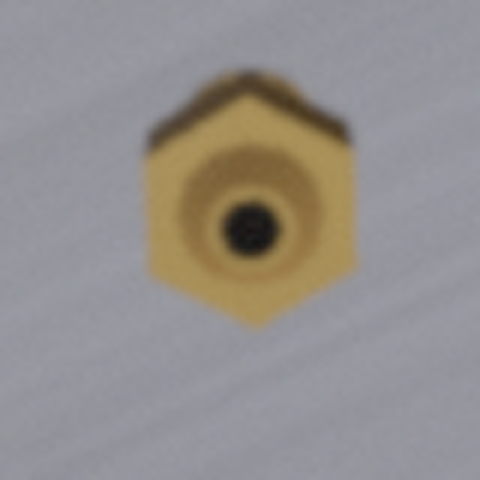

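The flats are now square to the jaws and the plug's axis is at about (454,80.5). I'll descend and close.

Emit:
{"api": "play_rows", "payload": {
  "plan": [-2.5,1,-10,0,0,0,1,0,0,-20,0,0,0,1,0,0,-25,0,0,0,1,0,0,-25,0,0,0,1,0,0,-20,0,0,0,1,0,0,-10,0,0,0,1,0,0,-4,0,0,0,1,0,0,0,0,0,0,0.8],
  "grip_force": 30
}}

```text
time: 9.1
tcp_pos: [0.4539, 0.0802, 0.031]
eef_rot: [[-0.892, 0.452, -0.001], [0.452, 0.892, -0.0], [0.001, -0.001, -1.0]]
ft_force: [-1.0, 0.5, -0.4]
grip_width: 0.0757
```

Emit:
{"api": "play_rows", "payload": {
  "plan": [0,0,0,0,0,0,0.7,0,0,0,0,0,0,0.6,0,0,0,0,0,0,0.5,0,0,0,0,0,0,0.44,0,0,0,0,0,0,0.38,0,0,0,0,0,0,0.34,0,0,0,0,0,0,0.31,0,0,0,0,0,0,0.28]
}}

```text
time: 9.77
tcp_pos: [0.4541, 0.0804, 0.0315]
eef_rot: [[-0.892, 0.452, 0.001], [0.452, 0.892, 0.0], [-0.0, 0.0, -1.0]]
ft_force: [1.1, 1.0, 0.3]
grip_width: 0.0241
```

Emit:
{"api": "play_rows", "payload": {
  "plan": [0,0,0,0,0,0,0.25,0,0,0,0,0,0,0.2,0,0,0,0,0,0,0.15,0,0,0,0,0,0,0.1,0,0,0,0,0,0,0.1,0,0,0,0,0,0,0.1]
}}

```text
time: 10.27
tcp_pos: [0.4541, 0.0804, 0.0315]
eef_rot: [[-0.892, 0.452, 0.0], [0.452, 0.892, 0.0], [-0.0, 0.0, -1.0]]
ft_force: [-0.4, 1.3, 4.1]
grip_width: 0.0233
```

Grip width is 23.3 mm, so the jaws are on the flats (24); the foot is 31.5 mm below the TCP. I'll lift and travel towards the small case.

Emit:
{"api": "play_rows", "payload": {
  "plan": [0,0,3,0,0,0,0.1,0,0,8,0,0,0,0.1,0,0,17,0,0,0,0.1,0,0,25,0,0,0,0.1,0,0,32,0,0,0,0.1,0,0,32,0,0,0,0.1,0,0,28,0,0,0,0.1,0,0,10,0,0,0,0.1],
  "grip_force": 40
}}

```text
time: 10.93
tcp_pos: [0.4552, 0.0804, 0.1907]
eef_rot: [[-0.892, 0.453, 0.005], [0.453, 0.892, 0.002], [-0.004, 0.004, -1.0]]
ft_force: [1.1, 0.6, -0.7]
grip_width: 0.0235
```

Emit:
{"api": "play_rows", "payload": {
  "plan": [8,-20,0,0,0,0,0.1,15,-35,0,0,0,0,0.1,15,-35,0,0,0,0,0.1,15,-35,0,0,0,0,0.1,15,-35,0,0,0,0,0.1,15,-35,0,0,0,0,0.1,12,-25,0,0,0,0,0.1,0,0,0,0,0,0,0.1]
}}

```text
time: 11.6
tcp_pos: [0.549, -0.1462, 0.1859]
eef_rot: [[-0.889, 0.458, -0.001], [0.458, 0.889, -0.003], [-0.001, -0.003, -1.0]]
ft_force: [-1.2, 0.3, -0.6]
grip_width: 0.0232
```

```bash
python3 look.py wC2
```

```text
11.6 [ 0.549  -0.1462  0.1859] [[-0.889, 0.458, -0.001], [0.458, 0.889, -0.003], [-0.001, -0.003, -1.0]] [-1.19  0.28 -0.64]
```

View pics/wC2.png

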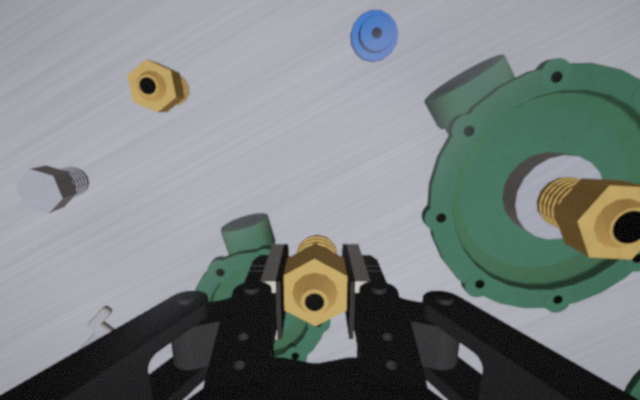

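The small case is hidden behind the gripper, so I'll use its two-view fix (613,−230,67). The medium plug's bore is at (148,86) and the steel plug is at (40,188). I'll check the held plug's offset and the medium plug's pose.

```bash
python3 hexfit.py wC2 148 86 .050 .044
python3 - <<'E'
from h import *
D=np.load("wC2.npz"); c=cam("wrist",{"tcp_pos":D["pos"],"eef_rot":D["rot"]})
print("held bore",np.round(onz(c,(314.5,301),.1859-.0315+.046)*1000,1))
a,b=cam("scene"),cam("side")
print(tri([ray(a,(228.4,190.8)),ray(b,(330.6,283.8)),ray(c,(148,86))]))
p,d=imaging.get_image("scene"); cv2.imwrite("pics/sc2.png",cv2.cvtColor(p,cv2.COLOR_RGB2BGR))
# throat-hole centroid of the large boss vs the case in the first picture
E
```

```text
hull [ 420.5 -214.9]
flat normal (mod60) 10 widths [40.3, 42.9, 32.2]
bore px [147.3  85.3] 169.0 world [ 421.  -215.2   50. ]
held bore [ 547.8 -147.   200.4]
(array([ 0.42291232, -0.21490483,  0.05171077]), np.float64(0.0010892631766089185))
```

Target TCP is (614, −230), with contact near z = 97.5.

Emit:
{"api": "play_rows", "payload": {
  "plan": [13,-17,0,0,0,0,0.1,16,-20,0,0,0,0,0.1,16,-20,0,0,0,0,0.1,16,-20,0,0,0,0,0.1,4,-6,-10,0,0,0,0.1,0,0,-25,0,0,0,0.1,0,0,-25,0,0,0,0.1,0,0,0,0,0,0,0.1]
}}

```text
time: 12.37
tcp_pos: [0.611, -0.2197, 0.1206]
eef_rot: [[-0.893, 0.451, -0.008], [0.451, 0.893, 0.003], [0.009, -0.001, -1.0]]
ft_force: [-1.1, 1.1, -1.2]
grip_width: 0.0235
```

Emit:
{"api": "play_rows", "payload": {
  "plan": [0,0,0,0,0,0,0.1,0,0,0,0,0,0,0.1]
}}

```text
time: 12.53
tcp_pos: [0.6143, -0.2219, 0.1276]
eef_rot: [[-0.892, 0.451, 0.001], [0.451, 0.892, 0.0], [-0.001, 0.001, -1.0]]
ft_force: [1.2, -0.4, -0.3]
grip_width: 0.0231
```

Emit:
{"api": "play_rows", "payload": {
  "plan": [0,-4,0,0,0,0,0.1,0,-4,-6,0,0,0,0.1,0,0,-8,0,0,0,0.1,0,0,-6,0,0,0,0.1,0,0,-4,0,0,0,0.1,0,0,-2,0,0,0,0.1,0,0,0,0,0,0,0.1,0,0,0,0,0,0,0.1]
}}

```text
time: 13.2
tcp_pos: [0.614, -0.2306, 0.1003]
eef_rot: [[-0.892, 0.452, -0.0], [0.452, 0.892, 0.0], [0.0, 0.0, -1.0]]
ft_force: [-0.1, -0.2, -1.1]
grip_width: 0.0233
```

Emit:
{"api": "play_rows", "payload": {
  "plan": [0,0,-1,0,0,0,0.1,0,0,-0.7,0,0,0,0.1,0,0,-0.5,0,0,0,0.1,0,0,0,0,0,0,0.1,0,0,0,0,0,0,0.1]
}}

```text
time: 13.62
tcp_pos: [0.6139, -0.2307, 0.0982]
eef_rot: [[-0.892, 0.452, 0.0], [0.452, 0.892, 0.0], [-0.0, 0.0, -1.0]]
ft_force: [0.0, -0.7, -1.3]
grip_width: 0.0228
```

Emit:
{"api": "play_rows", "payload": {
  "plan": [0,0,-0.5,0,0,0,0.1,0,0,-0.5,0,0,0,0.1,0,0,-0.3,0,0,0,0.1,0,0,0,0,0,0,0.1,0,0,0,0,0,0,0.1]
}}

```text
time: 14.03
tcp_pos: [0.6142, -0.2308, 0.0976]
eef_rot: [[-0.892, 0.452, 0.001], [0.452, 0.892, 0.0], [-0.001, 0.0, -1.0]]
ft_force: [-1.5, 1.1, 5.4]
grip_width: 0.0234
```

Contact at 97.6 mm with +5 N, as expected. I'll release and go over the medium plug.

Emit:
{"api": "play_rows", "payload": {
  "plan": [0,0,0,0,0,0,0.29,0,0,0,0,0,0,0.33,0,0,0,0,0,0,0.4,0,0,0,0,0,0,0.5,0,0,0,0,0,0,0.6,0,0,0,0,0,0,0.65,0,0,0,0,0,0,0.65,0,0,5,0,0,0,0.65]
}}

```text
time: 14.7
tcp_pos: [0.6134, -0.2305, 0.101]
eef_rot: [[-0.892, 0.452, -0.002], [0.452, 0.892, 0.0], [0.002, -0.0, -1.0]]
ft_force: [-0.3, 0.6, -0.4]
grip_width: 0.0561
```

Emit:
{"api": "play_rows", "payload": {
  "plan": [0,0,10,0,0,0,0.7,0,0,20,0,0,0,0.8,0,0,25,0,0,0,1,-15,1,20,0,0,0,1,-30,2,10,0,0,0,1,-33,3,0,0,0,0,1,-33,3,0,0,0,0,1,-33,3,0,0,0,0,1]
}}

```text
time: 15.37
tcp_pos: [0.4687, -0.2188, 0.1878]
eef_rot: [[-0.892, 0.452, 0.002], [0.452, 0.892, -0.0], [-0.001, 0.001, -1.0]]
ft_force: [-0.5, -0.1, 0.9]
grip_width: 0.0854
```

Emit:
{"api": "play_rows", "payload": {
  "plan": [-30,2,0,0,0,0,1,-15,1,0,0,0,0,1,0,0,-10,0,0,0,1,0,0,0,0,0,0,1,0,0,0,0,0,0,1]
}}

```text
time: 15.78
tcp_pos: [0.4254, -0.2156, 0.1772]
eef_rot: [[-0.892, 0.452, 0.0], [0.452, 0.892, 0.0], [-0.0, 0.0, -1.0]]
ft_force: [0.7, 0.3, 0.6]
grip_width: 0.0855
```

```bash
python3 look.py wM1
python3 - <<'E'
from h import *
D=np.load("wM1.npz"); K,o,R=cam("wrist",{"tcp_pos":D["pos"],"eef_rot":D["rot"]})
q=K@(R.T@(np.array([.422,-.215,.050])-o)); u,v=q[:2]/q[2]; print(u,v)
import os; os.system(f"python3 hexfit.py wM1 {u} {v} .050 .044")
E
```

```text
15.7833 [ 0.4254 -0.2156  0.1772] [[-0.892, 0.452, 0.0], [0.452, 0.892, 0.0], [-0.0, 0.0, -1.0]] [0.71 0.26 0.55]
hull [ 419.1 -215.5]
flat normal (mod60) 8 widths [32.5, 31.2, 32.1]
bore px [313.5 195.8] 142.0 world [ 421.3 -215.7   50. ]
314.7970707864129 196.22087342884979
```

View pics/wM1_c.png

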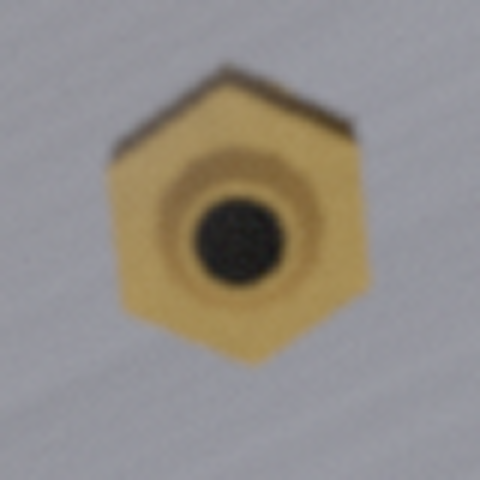

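The flats are at about 68° and the jaw is at 63°, so I'll turn +5°. The axis is at (421.7, −215.4). I'll descend to z ≈ 34 and close.

Emit:
{"api": "play_rows", "payload": {
  "plan": [-3.5,0,-15,0,0,5,1,0,0,-25,0,0,0,1,0,0,-25,0,0,0,1,0,0,-25,0,0,0,1,0,0,-25,0,0,0,1,0,0,-18,0,0,0,1,0,0,-8,0,0,0,1,0,0,0,0,0,0,1],
  "grip_force": 35
}}

```text
time: 16.5
tcp_pos: [0.421, -0.2154, 0.0344]
eef_rot: [[-0.928, 0.372, -0.003], [0.372, 0.928, 0.0], [0.003, -0.001, -1.0]]
ft_force: [-1.2, -0.0, 0.4]
grip_width: 0.0853
```

Emit:
{"api": "play_rows", "payload": {
  "plan": [0,0,-1,0,0,0,0.85,0,0,0,0,0,0,0.7,0,0,0,0,0,0,0.6,0,0,0,0,0,0,0.53,0,0,0,0,0,0,0.47,0,0,0,0,0,0,0.43,0,0,0,0,0,0,0.4,0,0,0,0,0,0,0.37]
}}

```text
time: 17.17
tcp_pos: [0.4217, -0.2156, 0.0351]
eef_rot: [[-0.928, 0.373, 0.001], [0.373, 0.928, 0.0], [-0.0, 0.0, -1.0]]
ft_force: [-0.6, -0.5, 1.9]
grip_width: 0.0321
```

Emit:
{"api": "play_rows", "payload": {
  "plan": [0,0,0,0,0,0,0.33,0,0,0,0,0,0,0.28,0,0,0,0,0,0,0.2,0,0,0,0,0,0,0.15,0,0,0,0,0,0,0.15,0,0,0,0,0,0,0.15]
}}

```text
time: 17.67
tcp_pos: [0.4217, -0.2156, 0.0351]
eef_rot: [[-0.928, 0.373, 0.0], [0.373, 0.928, 0.0], [-0.0, 0.0, -1.0]]
ft_force: [-0.5, 1.3, 6.3]
grip_width: 0.0318
```

Grip width is 31.8 mm, so the jaws are on the flats (32); the foot is 35.1 mm below the TCP. I'll lift and carry it towards the medium case.

Emit:
{"api": "play_rows", "payload": {
  "plan": [0,0,3,0,0,0,0.15,0,0,9,0,0,0,0.15,0,0,18,0,0,0,0.15,0,0,27,0,0,0,0.15,0,0,35,0,0,0,0.15,0,0,35,0,0,0,0.15,0,0,35,0,0,0,0.15,0,0,20,0,0,0,0.15],
  "grip_force": 50
}}

```text
time: 18.33
tcp_pos: [0.4219, -0.2164, 0.2211]
eef_rot: [[-0.928, 0.374, 0.004], [0.374, 0.928, -0.001], [-0.004, 0.001, -1.0]]
ft_force: [1.6, -0.5, -2.2]
grip_width: 0.031
```

Emit:
{"api": "play_rows", "payload": {
  "plan": [8,15,0,0,0,0,0.15,14,28,0,0,0,0,0.15,16,35,0,0,0,0,0.15,16,35,0,0,0,0,0.15,16,35,0,0,0,0,0.15,16,35,0,0,0,0,0.15,16,35,0,0,0,0,0.15,16,35,0,0,0,0,0.15]
}}

```text
time: 19.0
tcp_pos: [0.5396, 0.0389, 0.2173]
eef_rot: [[-0.928, 0.373, 0.0], [0.373, 0.928, -0.0], [-0.0, -0.0, -1.0]]
ft_force: [0.5, -0.4, -2.0]
grip_width: 0.0314
```

Emit:
{"api": "play_rows", "payload": {
  "plan": [16,35,0,0,0,0,0.15,16,35,0,0,0,0,0.15,14,28,0,0,0,0,0.15,8,20,0,0,0,0,0.15,0,0,0,0,0,0,0.15,0,0,0,0,0,0,0.15,0,0,0,0,0,0,0.15]
}}

```text
time: 19.58
tcp_pos: [0.5932, 0.1541, 0.2169]
eef_rot: [[-0.928, 0.374, -0.0], [0.374, 0.928, -0.001], [-0.0, -0.001, -1.0]]
ft_force: [0.3, 0.9, -2.5]
grip_width: 0.0312
```

```bash
python3 look.py wC3
```

```text
19.5833 [0.5932 0.1541 0.2169] [[-0.928, 0.374, -0.0], [0.374, 0.928, -0.001], [-0.0, -0.001, -1.0]] [ 0.28  0.87 -2.49]
```

View pics/wC3.png

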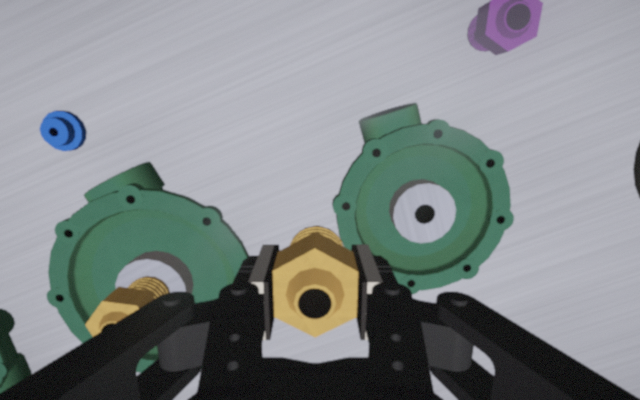

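The medium boss's top centre is clearly seen at (424.5,212.5), and the held bore is at (315.5,303).

Run:
```python
from h import *
D=np.load("wC3.npz"); c=cam("wrist",{"tcp_pos":D["pos"],"eef_rot":D["rot"]})
print("boss",np.round(onz(c,(424.5,212.5),.076)*1000,1),tri([ray(c,(424.5,212.5)),ray(cam("scene"),(404.6,221.2)),ray(cam("side"),(306.2,145.2))]))
print("held",np.round((onz(c,(315.5,303),.2169-.0351+.05)-D["pos"])*1000,1))
```

```text
boss [637.6 228.6  76. ] (array([0.63881618, 0.22815804, 0.07765406]), np.float64(0.0017214667686788914))
held [-0.5 -0.7 14.9]
```

Emit:
{"api": "play_rows", "payload": {
  "plan": [10,17,0,0,0,0,0.15,12,20,0,0,0,0,0.15,12,20,-10,0,0,0,0.15,8,12,-20,0,0,0,0.15,4,6,-25,0,0,0,0.15,0,0,-20,0,0,0,0.15,0,0,0,0,0,0,0.15,0,0,0,0,0,0,0.15]
}}

```text
time: 20.3
tcp_pos: [0.639, 0.2287, 0.1415]
eef_rot: [[-0.927, 0.374, -0.002], [0.374, 0.927, -0.001], [0.001, -0.002, -1.0]]
ft_force: [-0.4, 0.2, -0.9]
grip_width: 0.0308
```

Emit:
{"api": "play_rows", "payload": {
  "plan": [0,0,-8,0,0,0,0.15,0,0,-8,0,0,0,0.15,0,0,-6,0,0,0,0.15,0,0,-3,0,0,0,0.15,0,0,-1,0,0,0,0.15,0,0,0,0,0,0,0.15,0,0,0,0,0,0,0.15]
}}

```text
time: 20.88
tcp_pos: [0.6396, 0.2303, 0.1161]
eef_rot: [[-0.928, 0.373, 0.0], [0.373, 0.928, 0.0], [-0.0, 0.0, -1.0]]
ft_force: [-0.4, 0.3, -1.1]
grip_width: 0.0312
```

Emit:
{"api": "play_rows", "payload": {
  "plan": [0,-1,-2,0,0,0,0.15,0,0,-1,0,0,0,0.15,0,0,-0.7,0,0,0,0.15,0,0,-0.5,0,0,0,0.15,0,0,0,0,0,0,0.15,0,0,0,0,0,0,0.15]
}}

```text
time: 21.38
tcp_pos: [0.6394, 0.2293, 0.1116]
eef_rot: [[-0.928, 0.373, -0.0], [0.373, 0.928, 0.0], [0.0, 0.0, -1.0]]
ft_force: [0.5, -0.2, -0.4]
grip_width: 0.0308
```

Emit:
{"api": "play_rows", "payload": {
  "plan": [0,0,-0.5,0,0,0,0.15,0,0,-0.5,0,0,0,0.15,0,0,0,0,0,0,0.15,0,0,0,0,0,0,0.15]
}}

```text
time: 21.72
tcp_pos: [0.6396, 0.2294, 0.1113]
eef_rot: [[-0.928, 0.373, 0.001], [0.373, 0.928, 0.0], [-0.0, 0.001, -1.0]]
ft_force: [-3.3, -1.9, 6.1]
grip_width: 0.0311
```

Contact with +6 N. I'll release and retract to where the views are clear.

Emit:
{"api": "play_rows", "payload": {
  "plan": [0,0,0,0,0,0,0.38,0,0,0,0,0,0,0.42,0,0,0,0,0,0,0.48,0,0,0,0,0,0,0.55,0,0,0,0,0,0,0.65,0,0,0,0,0,0,0.72,0,0,0,0,0,0,0.72,0,0,5,0,0,0,0.72]
}}

```text
time: 22.38
tcp_pos: [0.6389, 0.2291, 0.1147]
eef_rot: [[-0.928, 0.373, -0.002], [0.373, 0.928, -0.001], [0.001, -0.001, -1.0]]
ft_force: [-0.9, 0.2, 0.2]
grip_width: 0.0612
```

Emit:
{"api": "play_rows", "payload": {
  "plan": [0,0,10,0,0,0,0.8,0,0,20,0,0,0,0.9,0,0,25,0,0,0,1,0,0,25,0,0,0,1,0,0,25,0,0,0,1,-25,0,10,0,0,0,1,-30,0,0,0,0,0,1,-30,0,0,0,0,0,1]
}}

```text
time: 23.05
tcp_pos: [0.5541, 0.2292, 0.2325]
eef_rot: [[-0.928, 0.373, 0.003], [0.373, 0.928, 0.001], [-0.002, 0.002, -1.0]]
ft_force: [0.8, 0.1, -0.8]
grip_width: 0.0856
```

Emit:
{"api": "play_rows", "payload": {
  "plan": [-30,5,0,0,0,0,1,-30,15,0,0,0,0,1,-30,30,0,0,0,0,1,-15,30,0,0,0,0,1,0,20,0,0,0,0,1,0,0,0,0,0,0,1,0,0,0,0,0,0,1]
}}

```text
time: 23.63
tcp_pos: [0.4497, 0.3297, 0.2315]
eef_rot: [[-0.929, 0.371, 0.001], [0.371, 0.929, 0.001], [-0.001, 0.001, -1.0]]
ft_force: [0.2, -0.3, -0.2]
grip_width: 0.0854
```

Run:
```python
from h import *
t=[]
for n,B in (("scene",[(316,216),(405,212),(224,234)]),("side",[(350,172),(307,135),(418,234)])):
    p,d=imaging.get_image(n); np.savez(n+"9.npz",p=p,d=d)
    t.append(np.hstack([cv2.resize(p[y-25:y+25,x-26:x+26],None,fx=5,fy=5,interpolation=cv2.INTER_CUBIC) for x,y in B]))
im=np.vstack(t); cv2.imwrite("pics/fin.png",cv2.cvtColor(im,cv2.COLOR_RGB2BGR)); print(im.shape)
```

```text
(500, 780, 3)
```

View pics/fin.png

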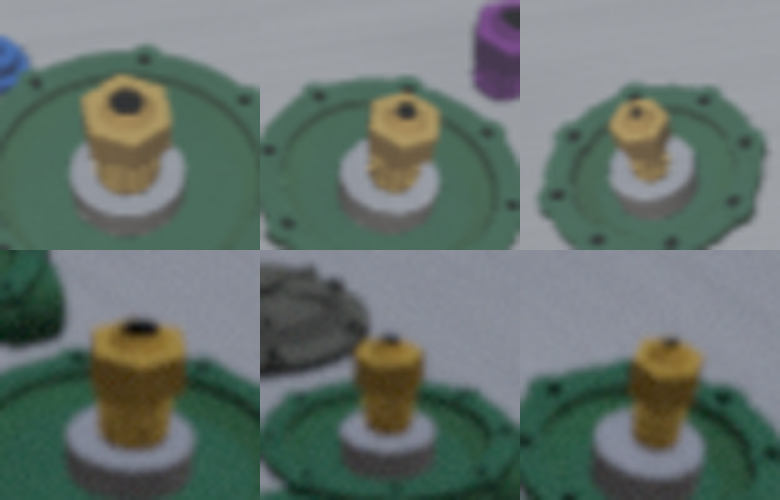

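All three stand on their bosses. I'll check the axes numerically against the bosses, using the same two cameras.

Run:
```python
from h import *
a,b=cam("scene"),cam("side")
P={"L":((315,211.2),(352,162.4),(315.6,225.2),(350,184)),"M":((408.4,209),(307,128),(405,221.6),(306.6,145.6)),"S":((221.4,231.4),(422,227.4),(224.6,242),(417.8,247.4))}
for k,(u,v,bu,bv) in P.items():
    x,e=tri([ray(a,np.array(u)-.4),ray(b,np.array(v)-.4)]);y,f=tri([ray(a,np.array(bu)-.4),ray(b,np.array(bv)-.4)])
    print(k,np.round(x*1e3,1),round(e*1e3,1),"minus boss",np.round((x-y)*1e3,1))
```

```text
L [617.8  -0.7 142.9] 1.3 minus boss [ 0.9 -1.  55.4]
M [641.1 228.5 128.4] 0.8 minus boss [ 1.   0.7 49.9]
S [ 615.9 -230.1  114.1] 0.8 minus boss [ 2.7  0.2 46.5]
```

```bash
python3 -c "
from rig import ctrl
print(ctrl.close_job())"
```

```text
the job is handed in; nothing more can be done
None
```

All three brass plugs now stand upright, thread down, on the bosses of their own cases, and the job is handed in. I gripped each one on its hexagon flats, set it down until the wrist force showed contact, then opened the jaws gradually. The run took about 24 s of the 90 s allowed.

My last two-camera check compared each nozzle top with its boss centre:

| Plug | Off centre | Nozzle top above boss | Stated plug height |
|---|---|---|---|
| Large | about 1.3 mm | 55.4 mm | 54 mm |
| Medium | about 1.2 mm | 49.9 mm | 50 mm |
| Small | about 2.7 mm | 46.5 mm | 46 mm |

All are well inside the 12 mm limit, and the two cameras agreed to about 1 mm. I judged uprightness by eye from the final pictures. The arm ended clear of everything.

- **Parts left alone:** I did not touch the steel plug, the union nut, the valve seat or the purple look-alike. I did not re-measure their positions at the end.
- **Disagreements along the way:** The views differed by about 2 mm on the bosses, up to about 3.5 mm for the large one. One unsettled wrist picture read about 3 mm off, so I measured again before gripping the small plug.

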